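# Acknowledge a leak alarm and hold the recessed reset in with a pen

## Robot

A 6-joint arm with a two-finger parallel gripper is mounted at the origin on a cart in front of the work surface, level with it; the furniture and walls round the work are solid. World frame = base frame: x ahead of the robot, y to its left, z up, the work surface at z = 0. Lengths are in mm, angles in rad, forces in N, time in s.
With the tool pointing down it reaches from about 275 to 975 mm from the base axis. Payload 8.4 kg.
Tool frame: the origin (TCP) lies between the finger pads; the fingertips stand ahead of it and the grasp point (between the pads) lies 6 mm ahead of it (env.tip_reach is the z of the fingertips in the tool frame, in mm); z points along the fingers, y is the direction in which the jaws open and shut (so a half turn about z gives the same grasp; the last joint's range is limited). The gripper opens to 92 mm and grips with 3 to 60 N. Pads are 20 mm wide; open, the fingers measure 128 mm over their backs; the gripper's body (75 mm by 189 mm) begins 69 mm behind the grasp point.
Start: joints at [-1.164, 0.353, 1.633, -0, 1.155, -0.002], TCP at [248.442, -573.502, 239.583] pointing down, gripper open.
Joint ranges: [-2.63, 2.63], [-0.92, 2.1], [0.06, 2.66], [-1.3, 4.44], [0, 2.69], [-3.02, 3.02]. Speed limits (rad/s): [2.22, 2.22, 2.79, 3.14, 3.14, 3.14].

## Interface

Orientations are given as a unit quaternion [w, x, y, z].
In Python, from rig import env gives the robot as it stands. The module is installed in compiled form; this text tells all that it offers.
- The arm moves only by the tool arm_command, never from a script. Its argument "steps" is a list of rows, each a list of 5 numbers: the shift along the tool's x, y, z in mm, then the turn about the tool's z in degrees, then the opening in per cent of the stroke, from 0 (shut) to 100 (fully open). A call has 1 to 12 rows; each row is the pose to reach, as a shift and turn from the pose commanded when the call began, along the tool's axes at that moment; what a row does not reach only later rows make up. A row lasts 1/10 s, in which the tool goes at most 50 mm and 8.59 degrees, less where a joint would pass 70% of its speed; a pose out of reach is approached as far as the arm can. A call with a gripper value outside its range is refused whole. The fingers move at their own pace and stop on an object; the grip force is fixed at half the most. Time passes only in rows, so rows that repeat a pose let the fingers close. It gives the time, the measured TCP pose, the force and the opening at its end, in the units of the state.
- env.state(): the state, without advancing time (a new reading comes with each control period).
- env.grab_frame(name): name is "side" or "top"; returns the picture (420x560x3 uint8, red, green, blue); there is no depth.
- env.camera_model(name): a dict with "K" (3x3 intrinsics, pixels), "R" (3x3) and "t" (3): a world point X has camera coordinates R X + t. Camera axes: x right, y down, z forward; pixel columns grow to the right and rows downward; lengths in mm; the calibration is good to about 2 mm. A picture is of the moment at which its call begins. camera_model takes no time and is no camera call.
- env.sign_off(): hands the job in, once; it reports no verdict.
Trained networks look in the newest picture that a camera, given by its name, has taken for a name from the list of things; names that differ only in an ending like _2 or _b are one class to them, and where a whole thing is asked for, a point or a joint stands for the part that bears it (a point fixed in the world has none). Each returns a list of dicts, best first, with "score" (0 to 1); they miss things now and then, are a little off and sometimes report something else, mostly with a low value. They report only what shows in the picture. A call takes as long as a camera call.
- env.cut_out(target, camera): "mask" (420x560 bool, what is visible of it).
- env.tip_of(target, camera): "location" ([x, y, z] in mm, in world coordinates, good to about 4 mm: a listed point, or the origin of a listed thing).
The state is a dict: "time": time; "q": joint angles; "joint_velocities": joint speeds; "joint_torque": joint torques, N m; "ee_pos": TCP position; "ee_rot": TCP orientation; "ft_force": force on the tool from outside, world axes, zero at the start; "ft_torque": the same for the moment, N m; "opening": finger opening in mm.
Only numpy, scipy, OpenCV 4.12 (cv2) and the standard library are available. Lean on these libraries where they do the work, as an engineer would, in place of code of your own. Each camera call takes 0.05 s, during which the arm holds its last target.

## Task

The leak interlock, the small grey box with a metal front, has tripped. Acknowledge its alarm by pressing the yellow button on its top fully down and letting it come up again; then take the pen from the notebook, put its point through the round hole in the box's front and push the blue reset button inside fully home. Finish still gripping the pen and holding the reset in with it, your fingers clear of the box, and leave the other things on the bench where they are.

Things in the scene. Friction and masses are not known exactly. Their poses are not given: they have to be found in the camera images.
- interlock: Leak interlock unit: grey box with an aluminium front, 68 mm deep (x), 140 wide (y), 68 high, fixed to the bench; a tall instrument stands close behind it, so keep the gripper on the robot's side. Origin: centre of its underside; z up; its front looks along its own -x, towards the robot. The reset hole is on the +y half of the front, a display and three lamps on the -y half.
- aperture (a point): Centre of the mouth of the reset hole, in the front plane of the interlock box (34 mm in front of the box's origin, 36 mm above the bench, 30 mm to the box's +y). The hole is 14 mm across with a black ring of 22 mm round it that stands 2 mm proud, and runs level, along the box's +x; axes as the box's.
- reset_face (a point): Centre of the face of the blue reset button (13 mm across) inside the hole; unpressed it lies 12 mm behind the front plane. It moves with the button.
- reset (a joint): Travel of the reset button along the box's +x: 0 out, 0.005 m fully home. Spring: about 2 N to start, 4.5 N fully home; it springs back when let go.
- ack_top (a point): Centre of the top of the yellow acknowledge button (26 mm across) on the top of the interlock box, towards its front on its -y half (14 mm in front of the box's origin, 34 mm to its -y, about 90 mm above the bench); z is up.
- ack (a joint): Travel of the acknowledge button straight down: 0 up, 0.006 m fully down. Spring, fully down at about 5 N; it comes up again when let go.
- pen: White ball-point pen with black ends, 145 mm long, 9 mm thick, 11 mm over its clip, about 15 g (may vary), loose, lying on the notebook, 7 mm above the bench, its point roughly away from the robot. Origin at mid length on its underside as it lies; its own +y runs along it towards the point, z is up as it lies. Its balance point is at mid length, a good place to grip it across.
- pen_tip (a point): The pen's writing point, 72 mm from the pen's origin along its +y, on its axis.
- notebook: Yellow notebook, 210 x 150 mm, its flat cover 7 mm above the bench (its wire spiral along the long edge nearest the robot 11 mm), lying flat and fixed on the bench. Origin at the centre of its underside; its x is along the 210 mm side.
- beaker: Clear plastic beaker, 53 mm across, 62 mm high, loose bystander. Origin at the centre of its underside.
- vial_blue: Small vial with a blue cap, 16 mm across, 38 mm high, loose bystander. Origin at the centre of its underside.
- vial_white: Small vial with a white cap, 16 mm across, 38 mm high, loose bystander. Origin at the centre of its underside.
- column: Steel column with coloured end fittings, 17 x 162 x 17 mm, lying along the front of the bench, loose bystander. Origin at mid length on its underside.
- tape: Roll of black tape, 58 mm across, 19 mm high, lying flat, loose bystander. Origin at the centre of its underside.

How it is judged:
By the outcome, as a careful person would: the job done as asked, in the order asked, and still so for the second after the job is handed in, while the arm keeps its last pose, push and grip.
It also fails if it takes over 62 s, if anything falls off the work surface, if the arm or the gripper's body presses on something with over 40 N, if the wrist force passes 120 N, or if a joint passes its speed limit or range.

## Working session

There is one attempt and no reset: what is moved stays moved. The work goes in short steps, Python scripts to look and compute and a tool call to move; the robot and the scene stay as the last step left them, time stands still between calls to the robot, and variables do not carry over. Pictures are saved under pics/ and viewed, and the job is handed in when it is done.

Besides the shell and the picture viewer there is one more tool, called after "Call:" as a command line: name --pt "numbers of a row" for each row, then --argument value for the rest. arm_command: Moves the arm, as the interface text tells. Its arguments: {"type":"object","properties":{"steps":{"type":"array","items":{"type":"array","items":{"type":"number"}}}},"required":["steps"]}

```bash
mkdir -p pics; ls
python3 - <<'E'
from rig import env
import cv2,numpy as np
for c in("side","top"):
    im=env.grab_frame(c); cv2.imwrite(f"pics/{c}0.png",im[:,:,::-1])
    m=env.camera_model(c); print(c,np.round(m["K"],1).tolist(),np.round(m["R"],3).tolist(),np.round(m["t"],1), "pos",np.round(-m["R"].T@m["t"]))
s=env.state();print(s,env.tip_reach)
for n in["interlock","aperture","reset_face","ack_top","pen","pen_tip","notebook","beaker","vial_blue","vial_white","column","tape"]:
  for c in("side","top"):
    print(n,c,[(np.round(d["location"],1).tolist(),round(d["score"],2)) for d in env.tip_of(n,c)][:3])
print(env.state()["time"])
E
```

```text
pics
side [[475.6, 0.0, 291.0], [0.0, 475.6, 211.6], [0.0, 0.0, 1.0]] [[-0.998, 0.062, -0.011], [0.045, 0.58, -0.813], [-0.044, -0.812, -0.582]] [ 510.1   63.7 1181.4] pos [558. 891. 745.]
top [[417.0, 0.0, 277.3], [0.0, 417.0, 211.9], [0.0, 0.0, 1.0]] [[0.029, -0.999, 0.02], [-0.996, -0.031, -0.087], [0.088, -0.017, -0.996]] [ -34.7  536.4 1223.2] pos [ 428.    2. 1266.]
{'time': 0.1, 'q': array([-1.16441760e+00,  3.53576466e-01,  1.63404948e+00, -5.26553946e-06,
        1.15519823e+00, -2.43255127e-03]), 'joint_velocities': array([ 0.00082731, -0.00201655, -0.00051421, -0.00023424, -0.00101542,
       -0.00010187]), 'joint_torque': array([ 7.72046133e-04, -5.94900548e+01, -3.34930587e+01,  7.00073247e-02,
        1.83063751e-02, -3.60010620e-05]), 'ee_pos': array([ 248.26693381, -573.12806586,  238.94466086]), 'ee_rot': array([-6.02762065e-04,  9.79181402e-01,  2.02986213e-01, -1.25882553e-04]), 'ft_force': array([ 0.45328351, -0.15385462, -0.60858962]), 'ft_torque': array([ 0.00853116, -0.04770925,  0.01719714]), 'opening': 92.00621469891736} 25.0
interlock side [([530.1, 19.8, 1.
[... 585 characters left out ...]
9, -209.8, -2.7], 0.39)]
beaker side [([566.1, 130.1, 0.5], 0.9), ([496.0, 48.8, 37.4], 0.48)]
beaker top [([565.3, 131.1, 4.0], 0.81)]
vial_blue side [([457.2, -207.3, -2.0], 0.51), ([574.3, 279.5, 11.6], 0.15), ([569.6, 128.5, -2.4], 0.15)]
vial_blue top [([457.4, -209.8, 2.4], 0.51), ([496.3, 49.2, 38.3], 0.45)]
vial_white side [([461.7, -247.3, 4.5], 0.44)]
vial_white top [([464.5, -241.5, 0.6], 0.45)]
column side [([462.9, -247.0, 3.1], 0.53), ([510.3, -13.3, 91.6], 0.33)]
column top [([457.8, -361.7, -1.2], 0.72), ([502.6, 266.7, 10.1], 0.49)]
tape side [([470.2, 125.5, -2.0], 0.66), ([512.3, -13.8, 91.6], 0.24)]
tape top [([467.7, 128.4, -3.9], 0.66), ([565.9, 129.4, -2.0], 0.45)]
1.3
```

View pics/side0.png

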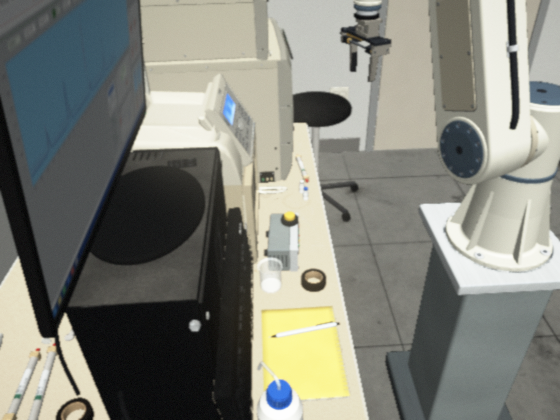

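View pics/top0.png

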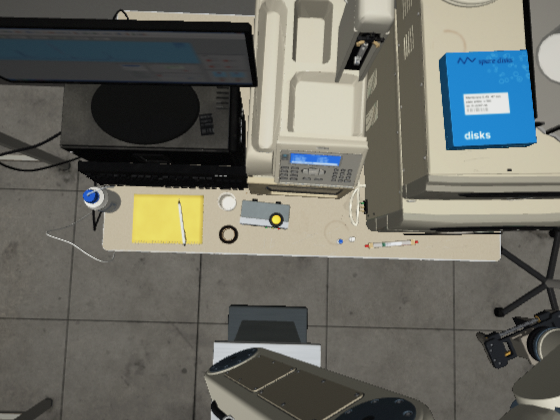

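The side view shows the box at about (284,240) with the yellow button at (290,216), and the pen running from (272,337) to (340,323) with its point on the left, away from the robot. The top view shows the box at (265,213), the button at (276,220) and the pen from (180,203) to (185,243). The network positions agree with both pictures. Next I'll refine the box and pen yaw by fitting masks.

```bash
cat > h.py <<'E'
from rig import env
import numpy as np,cv2
from scipy.optimize import minimize
def proj(c,X):
    m=env.camera_model(c);p=np.asarray(X)@m["R"].T+m["t"];p=p@np.array(m["K"]).T;return p[:,:2]/p[:,2:]
def sil(c,X,S=8):
    h=cv2.convexHull(((proj(c,X)+.5)*S).astype(np.float32)).astype(np.int32)
    return h
def boxpts(p,off,half,z0,z1):
    x,y,a=p;c,s=np.cos(a),np.sin(a)
    return [[x+c*u-s*v,y+s*u+c*v,z] for u in(off[0]-half[0],off[0]+half[0]) for v in(off[1]-half[1],off[1]+half[1]) for z in(z0,z1)]
def tool():
    s=env.state();R=np.zeros((3,3));w,x,y,z=s["ee_rot"]
    from scipy.spatial.transform import Rotation as Ro
    R=Ro.from_quat([x,y,z,w]).as_matrix();return s,R
def move(X,yaw_deg):
    s,R=tool();d=R.T@(np.array(X)-s["ee_pos"])
    yaw=np.degrees(np.arctan2(R[1,0],R[0,0]))
    return np.round(d,2),"turn",round(-(yaw_deg-yaw),2),"yaw",round(yaw,2),"tilt",np.round(R[:,2],4)
E
python3 - <<'E'
from h import *
env.grab_frame("side");env.grab_frame("top")
M={}
for n in("interlock","pen"):
  for c in("side","top"):
    r=env.cut_out(n,c);M[n,c]=r[0]["mask"];print(n,c,[ (round(d["score"],2),int(d["mask"].sum())) for d in r[:3]])
np.savez("m.npz",**{a+b:v for (a,b),v in M.items()})
def cost(p,n,cams):
    t=0
    for c in cams:
        if n=="interlock": P=boxpts(p,(0,0),(34,70),0,68);parts=[P]; 
        else: parts=[boxpts(p,(0,0),(4.5,72.5),7,16)]
        m=M[n,c];S=8;ys,xs=np.where(m);x0,x1,y0,y1=xs.min()-6,xs.max()+7,ys.min()-6,ys.max()+7
        img=np.zeros(((y1-y0)*S,(x1-x0)*S),np.uint8)
        for P in parts: cv2.fillConvexPoly(img,sil(c,P)-np.array([x0*S,y0*S]),1)
        if n=="interlock":
            x,y,a=p;cc,ss=np.cos(a),np.sin(a);bx=x-14*cc+34*ss;by=y-14*ss-34*cc
            P=[[bx+13*np.cos(t),by+13*np.sin(t),z] for t in np.linspace(0,6.28,16) for z in(68,90)]
            cv2.fillConvexPoly(img,sil(c,P)-np.array([x0*S,y0*S]),1)
        f=img.reshape(y1-y0,S,x1-x0,S).mean((1,3));mm=m[y0:y1,x0:x1]
        t+=np.abs(f-mm).sum()/mm.sum()
    return t
for n,p0 in(("interlock",(531,18.6,-.06)),("pen",(504,265.5,-1.37))):
  for cams in(("side",),("top",),("side","top")):
    best=None
    for da in(-.06,0,.06):
      r=minimize(cost,np.array(p0)+[0,0,da],args=(n,cams),method="Nelder-Mead",options=dict(initial_simplex=np.array(p0)+[0,0,da]+np.array([[0,0,0],[6,0,0],[0,6,0],[0,0,.08]])))
      if best is None or r.fun<best.fun:best=r
    print(n,cams,np.round(best.x,2),"deg",round(np.degrees(best.x[2]),2),round(best.fun,3))
for c in("side","top"):
    im=cv2.imread(f"pics/{c}0.png")
    x,y=((225,190) if c=="side" else(150,180)); w=(150,170) if c=="side" else (160,75)
    cv2.imwrite(f"pics/{c}z.png",cv2.resize(im[y:y+w[1],x:x+w[0]],None,fx=3.5 if c=="side" else 5,fy=3.5 if c=="side" else 5,interpolation=cv2.INTER_CUBIC))
E
```

```text
interlock side [(0.6, 1601)]
interlock top [(0.97, 1229), (0.17, 67)]
pen side [(0.6, 296)]Traceback (most recent call last):
  File "<stdin>", line 6, in <module>
IndexError: list index out of range
```

```bash
cat > fit.py <<'E'
from h import *
M={}
for c in("side","top"): env.grab_frame(c)
for n in("interlock","pen"):
  for c in("side","top"):
    for k in range(3):
      r=env.cut_out(n,c)
      if r: M[n,c]=r[0]["mask"];print(n,c,round(r[0]["score"],2),int(r[0]["mask"].sum()));break
      env.grab_frame(c)
def cost(p,n,cams):
    t=0
    for c in cams:
        parts=[boxpts(p,(0,0),(34,70),0,68)] if n=="interlock" else [boxpts(p,(0,0),(4.5,72.5),7,16)]
        m=M[n,c];S=8;ys,xs=np.where(m);x0,x1,y0,y1=xs.min()-6,xs.max()+7,ys.min()-6,ys.max()+7
        img=np.zeros(((y1-y0)*S,(x1-x0)*S),np.uint8)
        if n=="interlock":
            x,y,a=p;cc,ss=np.cos(a),np.sin(a);bx=x-14*cc+34*ss;by=y-14*ss-34*cc
            parts.append([[bx+13*np.cos(t),by+13*np.sin(t),z] for t in np.linspace(0,6.28,16) for z in(68,90)])
        for P in parts: cv2.fillConvexPoly(img,sil(c,P)-np.array([x0*S,y0*S]),1)
        f=img.reshape(y1-y0,S,x1-x0,S).mean((1,3));mm=m[y0:y1,x0:x1]
        t+=np.abs(f-mm).sum()/mm.sum()
    return t
for n,p0 in(("interlock",(531,18.6,-.06)),("pen",(504,265.5,-1.37))):
  for cams in(("side",),("top",),("side","top")):
    if any((n,c) not in M for c in cams): continue
    best=None
    for da in(-.06,0,.06):
      b=np.array(p0)+[0,0,da]
      r=minimize(cost,b,args=(n,cams),method="Nelder-Mead",options=dict(initial_simplex=b+np.array([[0,0,0],[6,0,0],[0,6,0],[0,0,.08]])))
      if best is None or r.fun<best.fun:best=r
    print(n,cams,np.round(best.x,2),"deg",round(np.degrees(best.x[2]),2),round(best.fun,3))
for c in("side","top"):
    im=cv2.imread(f"pics/{c}0.png")
    x,y=((225,190) if c=="side" else(150,180)); w=(150,170) if c=="side" else (160,75)
    f=3.5 if c=="side" else 5
    cv2.imwrite(f"pics/{c}z.png",cv2.resize(im[y:y+w[1],x:x+w[0]],None,fx=f,fy=f,interpolation=cv2.INTER_CUBIC))
print(env.state()["time"])
E
python3 fit.py
```

```text
interlock side 0.86 1604
interlock top 0.7 1213
pen side 0.77 254
pen top 0.65 134
interlock ('side',) [ 5.2805e+02  1.2420e+01 -7.0000e-02] deg -4.29 0.183
interlock ('top',) [ 5.2852e+02  1.8850e+01 -7.0000e-02] deg -4.28 0.054
interlock ('side', 'top') [ 5.2852e+02  1.8280e+01 -8.0000e-02] deg -4.32 0.247
pen ('side',) [509.99 268.    -1.4 ] deg -80.28 0.828Traceback (most recent call last):
  File "fit.py", line 29, in <module>
    r=minimize(cost,b,args=(n,cams),method="Nelder-Mead",options=dict(initial_simplex=b+np.array([[0,0,0],[6,0,0],[0,6,0],[0,0,.08]])))
    res = _minimize_neldermead(fun, x0, args, callback, bounds=bounds,
                               **options)
    fxr = func(xr)
    fx = function(np.copy(x), *(wrapper_args + args))
  File "fit.py", line 19, in cost
    for P in parts: cv2.fillConvexPoly(img,sil(c,P)-np.array([x0*S,y0*S]),1)
                                           ~~~^^^^^
  File "h.py", line 7, in sil
    h=cv2.convexHull(((proj(c,X)+.5)*S).astype(np.float32)).astype(np.int32)
                       ~~~~^^^^^
  File "h.py", line 5, in proj
    m=env.camera_model(c);p=np.asarray(X)@m["R"].T+m["t"];p=p@np.array(m["K"]).T;return p[:,:2]/p[:,2:]
ValueError: time passes only in moves, steps and waits
```

```bash
python3 - <<'E'
import pickle
from rig import env
pickle.dump({c:env.camera_model(c) for c in("side","top")},open("cam.pkl","wb"))
E
sed -i 's/^def proj/import pickle\nCAM=pickle.load(open("cam.pkl","rb"))\ndef proj/; s/m=env.camera_model(c);p=/m=CAM[c];p=/' h.py
python3 - <<'E'
from h import *
for c in("side","top"):
    im=cv2.imread(f"pics/{c}0.png")
    x,y=((225,190) if c=="side" else(150,180)); w=(150,170) if c=="side" else (160,75)
    f=3.5 if c=="side" else 5
    cv2.imwrite(f"pics/{c}z.png",cv2.resize(im[y:y+w[1],x:x+w[0]],None,fx=f,fy=f,interpolation=cv2.INTER_CUBIC))
for X in([350,-300,239],[400,-15.5,180],[513.5,-15.5,130]): print(X,move(X,-4))
print(env.state()["time"])
E
```

```text
[350, -300, 239] (array([ 201.9 , -210.61,    0.59]), 'turn', np.float64(27.42), 'yaw', np.float64(23.42), 'tilt', array([ 0., -0., -1.]))
[400, -15.5, 180] (array([ 360.87, -451.8 ,   59.58]), 'turn', np.float64(27.42), 'yaw', np.float64(23.42), 'tilt', array([ 0., -0., -1.]))
[513.5, -15.5, 130] (array([ 465.01, -406.68,  109.59]), 'turn', np.float64(27.42), 'yaw', np.float64(23.42), 'tilt', array([ 0., -0., -1.]))
2.0
```

View pics/topz.png

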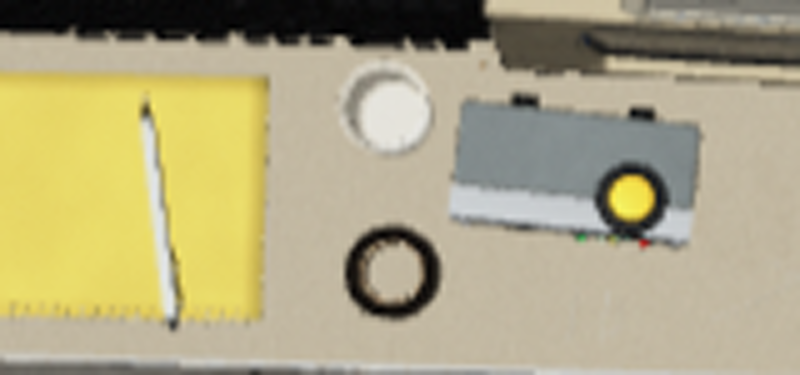

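View pics/sidez.png

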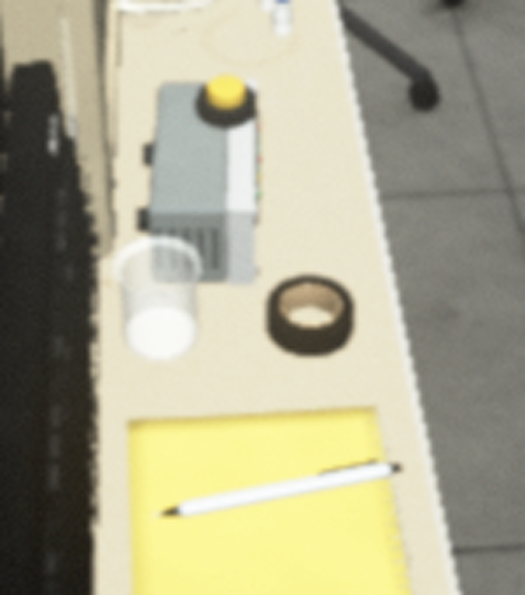

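The zoomed crops show the box turned by about -4° (the top view's front edge slopes down to the right). The pen lies about 11° off x, with its point at the far end. I'll start with the acknowledge button, fingers shut.

Call:
arm_command --pt "50 -52 0 6 0" --pt "100 -105 0 12 0" --pt "150 -157 0 18 0" --pt "202 -210 0 24 0" --pt "242 -270 15 27.4 0" --pt "282 -330 30 27.4 0" --pt "322 -391 45 27.4 0" --pt "361 -452 60 27.4 0" --pt "361 -452 60 27.4 0" --pt "361 -452 60 27.4 0" --pt "361 -452 60 27.4 0" --pt "361 -452 60 27.4 0"

```text
time: 3.2
ee_pos: [400.1, -12.7, 179.5]
ee_rot: [-0.0, 0.999, -0.034, 0.0]
ft_force: [0.8, -0.8, -0.4]
opening: 0.6
```

Run:
```python
from h import *
print(move([513.5,-15.5,130],-4)); print(env.state()["q"])
```

```text
(array([113.32,  -4.91,  49.52]), 'turn', np.float64(0.08), 'yaw', np.float64(-3.92), 'tilt', array([ 6.e-04,  3.e-04, -1.e+00]))
[-3.56864850e-02  7.55324235e-02  2.14781556e+00  4.01565976e-04
  9.17684134e-01  1.60322590e+00]
```

Call:
arm_command --pt "40 -2 17 0 0" --pt "80 -4 34 0 0" --pt "113 -5 49 0 0" --pt "113 -5 49 0 0" --pt "113 -5 49 0 0"

```text
time: 3.7
ee_pos: [512.5, -18.0, 130.0]
ee_rot: [-0.0, 0.999, -0.035, -0.001]
ft_force: [-1.1, 0.6, 0.3]
opening: 0.7
```

Run:
```python
from h import *
print(env.state()["ee_pos"])
im=env.grab_frame("side")[180:300,225:375]; im2=env.grab_frame("top")[170:270,200:350]
cv2.imwrite("pics/a1.png",np.vstack([cv2.resize(i,(600,int(600*i.shape[0]/i.shape[1])))[:300,:,::-1] for i in(im,im2)]))
```

```text
[512.50869132 -18.04472672 129.97350394]
```

View pics/a1.png

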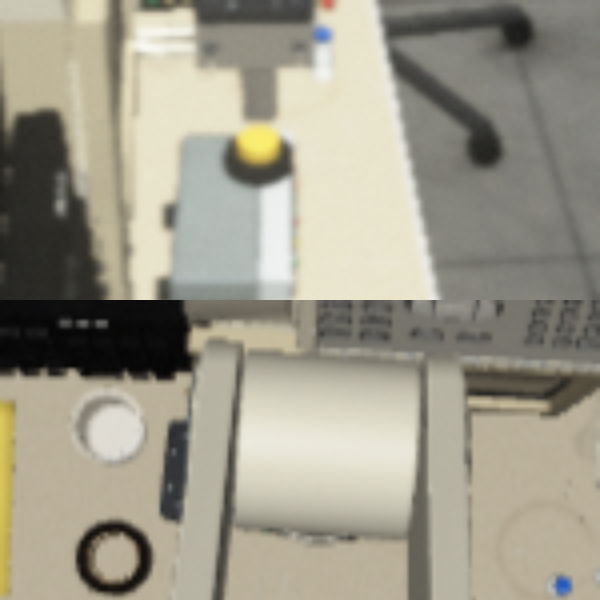

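The fingertips are centred over the yellow button in the side view, at about (260,115) in the crop. I'll press straight down.

Call:
arm_command --pt "0 -2 7 0 0" --pt "0 -2 13 0 0" --pt "0 -2 17 0 0" --pt "0 -2 17 0 0"

```text
time: 4.2
ee_pos: [512.7, -16.1, 113.2]
ee_rot: [-0.0, 0.999, -0.035, -0.0]
ft_force: [-1.7, 0.4, 2.8]
opening: 0.4
```

Call:
arm_command --pt "0 0 2 0 0" --pt "0 0 4 0 0" --pt "0 0 4 0 0"

```text
time: 4.5
ee_pos: [512.8, -16.1, 109.5]
ee_rot: [-0.0, 0.999, -0.035, -0.0]
ft_force: [-3.1, -0.0, 5.4]
opening: 0.6
```

Call:
arm_command --pt "0 0 1 0 0" --pt "0 0 2 0 0" --pt "0 0 2 0 0"

```text
time: 4.8
ee_pos: [513.0, -16.1, 109.1]
ee_rot: [-0.0, 0.999, -0.035, -0.0]
ft_force: [-9.6, 1.1, 24.8]
opening: 0.1
```

The force jumped from 5 to 25 N against the stop, so the button is fully down. Now I'll let it up and go to the pen.

Call:
arm_command --pt "0 0 -10 0 0" --pt "0 0 -30 0 0" --pt "0 0 -40 0 0" --pt "0 0 -40 0 0"

```text
time: 5.2
ee_pos: [514.4, -16.2, 148.8]
ee_rot: [0.0, 0.999, -0.035, 0.002]
ft_force: [0.2, 0.9, 0.1]
opening: 0.5
```

Run:
```python
from h import *
print(env.state()["ft_force"])
for X in ([450,100,150],[504,265.5,110]):print(move(X,11))
im=env.grab_frame("side")[180:300,225:375]
cv2.imwrite("pics/a2.png",cv2.resize(im,None,fx=4,fy=4)[:,:,::-1])
```

```text
[0.18041993 0.93209137 0.14885743]
(array([ -72.32, -111.43,   -1.38]), 'turn', np.float64(-14.98), 'yaw', np.float64(-3.98), 'tilt', array([ 3.1e-03, -1.0e-04, -1.0e+00]))
(array([ -30.06, -280.27,   38.77]), 'turn', np.float64(-14.98), 'yaw', np.float64(-3.98), 'tilt', array([ 3.1e-03, -1.0e-04, -1.0e+00]))
```

View pics/a2.png

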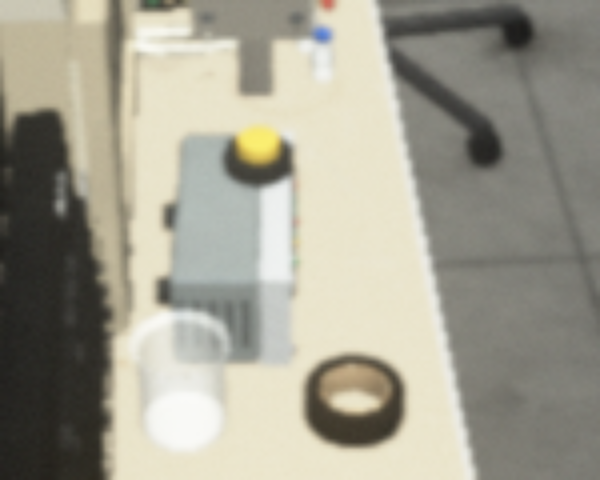

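The button is up again: its top is at (258,140) in the crop, the same height as before. Next, the move to the pen.

Call:
arm_command --pt "-35 -35 0 -4 0" --pt "-72 -75 0 -8 0" --pt "-72 -120 0 -15 40" --pt "-65 -165 0 -15 40" --pt "-55 -210 5 -15 50" --pt "-40 -250 20 -15 50" --pt "-30 -280 38 -15 50" --pt "-30 -280 38 -15 50" --pt "-30 -280 38 -15 50" --pt "-30 -280 38 -15 50"

```text
time: 6.25
ee_pos: [502.1, 264.3, 109.3]
ee_rot: [0.0, 0.995, 0.096, -0.001]
ft_force: [-0.5, 0.5, 0.3]
opening: 45.9
```

Run:
```python
from h import *
a=env.grab_frame("side")[280:400,235:385];b=env.grab_frame("top")[170:270,120:270]
print(move([504,265.5,33],11),env.state()["opening"])
for n in("pen","pen_tip"):
  for c in("side","top"):
    print(n,c,[(np.round(d["location"],1).tolist(),round(d["score"],2)) for d in env.tip_of(n,c)][:2])
cv2.imwrite("pics/b1.png",np.vstack([cv2.resize(i,(500,int(500*i.shape[0]/i.shape[1])))[:300,:,::-1] for i in(a,b)]))
```

```text
(array([ 1.65, -0.95, 76.97]), 'turn', np.float64(-0.04), 'yaw', np.float64(10.96), 'tilt', array([ 1.e-04, -0.e+00, -1.e+00])) 45.9793791296731
pen side [([504.6, 267.5, 7.9], 0.58)]
pen top []
pen_tip side [([575.0, 280.1, 10.9], 0.56)]
pen_tip top []
```

View pics/b1.png

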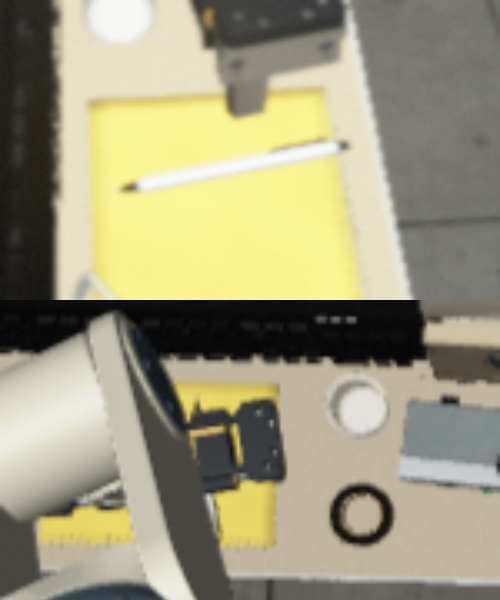

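The pen hasn't moved, and the fingers straddle it in the side view. I'll descend.

Call:
arm_command --pt "2 -2 30 0 50" --pt "2 -2 55 0 50" --pt "2 -2 70 0 50" --pt "2 -2 76 0 50" --pt "2 -2 76 0 50"

```text
time: 7.05
ee_pos: [504.2, 267.4, 33.7]
ee_rot: [0.0, 0.995, 0.096, -0.0]
ft_force: [0.3, -0.4, 0.5]
opening: 46.2
```

Run:
```python
from h import *
a=env.grab_frame("side")[280:400,235:385]
print(move([504,266,33],11),env.state()["ft_force"])
cv2.imwrite("pics/b2.png",cv2.resize(a,None,fx=4,fy=4)[:,:,::-1])
```

```text
(array([-0.93,  1.53,  1.02]), 'turn', np.float64(0.01), 'yaw', np.float64(11.01), 'tilt', array([ 3.e-04,  2.e-04, -1.e+00])) [-0.0443516   0.63651062  0.25360756]
```

View pics/b2.png

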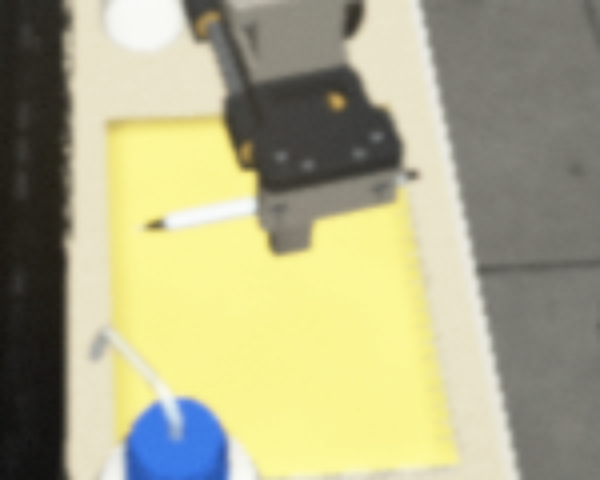

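The near finger is at about (290,235) on the near side of the pen, with the point showing at (152,226). I'll close and lift.

Call:
arm_command --pt "0 0 0.5 0 0" --pt "0 0 0.5 0 0" --pt "0 0 0.5 0 0" --pt "0 0 0.5 0 0" --pt "0 0 0.5 0 0" --pt "0 0 0.5 0 0" --pt "0 0 0.5 0 0" --pt "0 0 0.5 0 0"

```text
time: 7.9
ee_pos: [504.4, 267.7, 33.2]
ee_rot: [-0.0, 0.995, 0.096, 0.0]
ft_force: [0.2, -0.3, 3.0]
opening: 8.4
```

Call:
arm_command --pt "0 0 -10 0 0" --pt "0 0 -35 0 0" --pt "0 0 -70 0 0" --pt "0 0 -105 0 0" --pt "0 0 -105 0 0" --pt "0 0 -105 0 0"

```text
time: 8.5
ee_pos: [504.7, 267.9, 139.2]
ee_rot: [-0.0, 0.995, 0.096, 0.001]
ft_force: [-0.2, -0.5, -1.1]
opening: 8.4
```

Run:
```python
from h import *
a=env.grab_frame("side")[240:390,235:385];s=env.state()
print(s["ee_pos"],s["opening"])
for n in("pen","pen_tip"):
    print(n,[(np.round(d["location"],1).tolist(),round(d["score"],2)) for d in env.tip_of(n,"side")][:2])
cv2.imwrite("pics/b3.png",cv2.resize(a,None,fx=4,fy=4)[:,:,::-1])
```

```text
[503.96367632 267.49522917 138.00056488] 8.418615386961037
pen [([509.1, 268.3, 114.2], 0.7)]
pen_tip [([575.3, 279.5, 117.9], 0.48)]
```

View pics/b3.png

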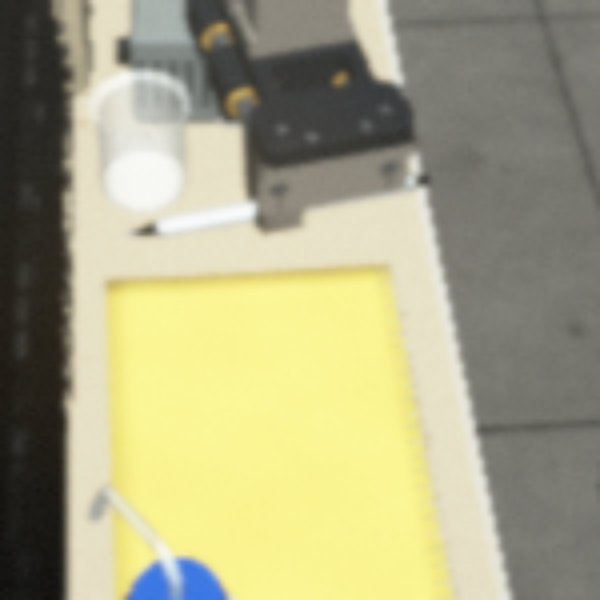

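The gripper holds the pen at its middle: opening 8.4 mm, pen level, point at (145,231) in the crop. I'll go to a position in front of the hole.

Run:
```python
from h import *
for X in([400,180,139],[395,57.8,120],[395,57.8,57.7]):print(move(X,-4.3))
```

```text
(array([-118.24,   65.83,   -1.76]), 'turn', np.float64(15.32), 'yaw', np.float64(11.02), 'tilt', array([-0.0019, -0.001 , -1.    ]))
(array([-146.48,  184.81,   17.36]), 'turn', np.float64(15.32), 'yaw', np.float64(11.02), 'tilt', array([-0.0019, -0.001 , -1.    ]))
(array([-146.35,  184.77,   79.66]), 'turn', np.float64(15.32), 'yaw', np.float64(11.02), 'tilt', array([-0.0019, -0.001 , -1.    ]))
```

Call:
arm_command --pt "-39 20 0 3 0" --pt "-78 43 0 7 0" --pt "-118 66 0 11 0" --pt "-128 106 0 15.3 0" --pt "-138 146 6 15.3 0" --pt "-146 185 17 15.3 0" --pt "-146 185 37 15.3 0" --pt "-146 185 57 15.3 0" --pt "-146 185 72 15.3 0" --pt "-146 185 79 15.3 0" --pt "-146 185 79 15.3 0" --pt "-146 185 79 15.3 0"

```text
time: 9.85
ee_pos: [396.3, 58.2, 59.1]
ee_rot: [0.0, 0.999, -0.037, -0.0]
ft_force: [0.5, -0.5, 0.9]
opening: 8.7
```

Run:
```python
from h import *
a=env.grab_frame("side")[180:300,235:385];b=env.grab_frame("top")[180:270,200:350];s=env.state()
print(s["ee_pos"],s["opening"],move(s["ee_pos"],-4.3))
for n in("pen","pen_tip","aperture"):
  for c in("side","top"):
    print(n,c,[(np.round(d["location"],1).tolist(),round(d["score"],2)) for d in env.tip_of(n,c)][:2])
cv2.imwrite("pics/c1.png",np.vstack([cv2.resize(i,(500,int(500*i.shape[0]/i.shape[1])))[:300,:,::-1] for i in(a,b)]))
```

```text
[396.73723451  58.30902142  59.56088535] 8.45745809333468 (array([0., 0., 0.]), 'turn', np.float64(0.04), 'yaw', np.float64(-4.26), 'tilt', array([ 8.e-04,  1.e-04, -1.e+00]))
pen side [([396.9, 56.7, 38.1], 0.72)]
pen top [([567.1, 127.5, -0.6], 0.35)]
pen_tip side [([497.5, 49.4, 35.1], 0.73), ([469.2, 52.3, 35.5], 0.65)]
pen_tip top []
aperture side [([509.0, -14.8, 91.7], 0.62), ([498.7, 54.2, 37.7], 0.59)]
aperture top [([496.9, 45.4, 40.7], 0.81)]
```

View pics/c1.png

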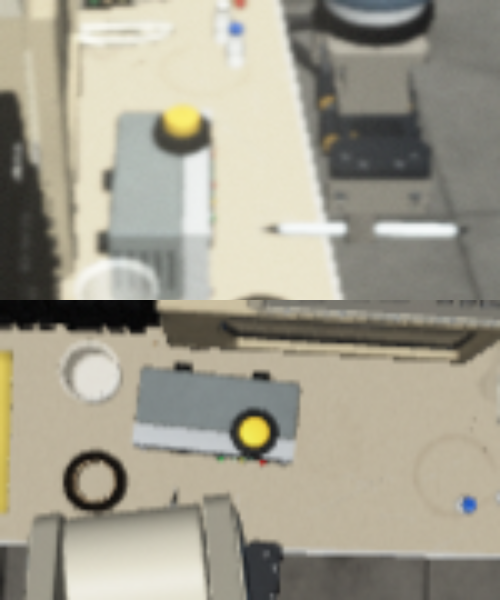

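```bash
cat > ov.py <<'E'
from h import *
import sys
def ov(name,p,tip,grab=True):
    out=[]
    for c,(x,y,w,h) in(("top",(220,190,90,60)),("side",(255,195,90,65))):
        f=6
        im=env.grab_frame(c);cv2.imwrite(f"pics/{name}_{c}_raw.png",im[:,:,::-1])
        z=cv2.resize(im[y:y+h,x:x+w],None,fx=f,fy=f,interpolation=cv2.INTER_CUBIC)[:,:,::-1].copy()
        T=lambda X:((proj(c,X)+.5-[x,y])*f).astype(int)
        B=T(boxpts(p,(0,0),(34,70),0,68))
        for i in range(8):
            for b in(1,2,4):
                if not i&b: cv2.line(z,tuple(map(int,B[i])),tuple(map(int,B[i|b])),(0,0,255),1)
        a=p[2];ca,sa=np.cos(a),np.sin(a)
        H=[[p[0]-34*ca-sa*v,p[1]-34*sa+ca*v,36+7*np.sin(t)] for t in np.linspace(0,6.28,20) for v in[30+7*np.cos(t)]]
        cv2.polylines(z,[T(H)],True,(255,0,255),1)
        bx=[[p[0]-14*ca+34*sa+13*np.cos(t),p[1]-14*sa-34*ca+13*np.sin(t),90] for t in np.linspace(0,6.28,20)]
        cv2.polylines(z,[T(bx)],True,(255,0,0),1)
        q=T([tip])[0];cv2.drawMarker(z,tuple(map(int,q)),(0,255,0),0,14,1);out.append(z)
        print(c,"tip px",np.round(proj(c,[tip]),1))
    cv2.imwrite(f"pics/{name}.png",np.vstack([out[0][:300],out[1][:300]]) if 0 else np.hstack([cv2.resize(o,(400,int(400*o.shape[0]/o.shape[1])))[:260] for o in out]))
E
python3 - <<'E'
from ov import *
s=env.state();a=np.radians(-4.3)
tip=s["ee_pos"]+np.array([72*np.cos(a),72*np.sin(a),-21.7]);print(tip)
ov("c2",(529.5,18.6,a),tip)
E
```

```text
[468.36199673  52.80189683  37.69086324]
top tip px [[252.4 234.1]]
side tip px [[310.8 248.4]]
```

View pics/c2.png

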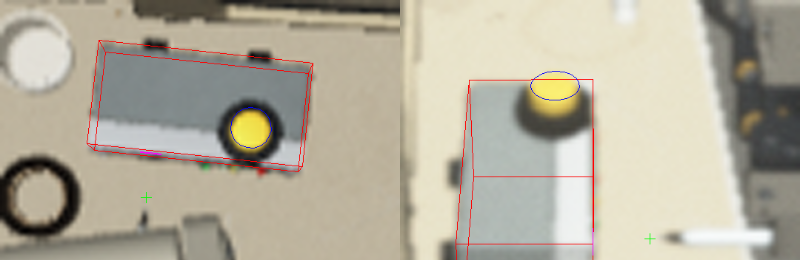

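The point sits laterally where I predicted (top crop column 145 against 146) and at the right height in the side view. It is several mm nearer the robot than predicted, which force sensing will handle. I'll move closer and recheck.

Call:
arm_command --pt "8 0 1.5 0 0" --pt "16 0 1.5 0 0" --pt "24 0 1.5 0 0" --pt "24 0 1.5 0 0" --pt "24 0 1.5 0 0"

```text
time: 10.85
ee_pos: [420.4, 56.3, 57.4]
ee_rot: [0.0, 0.999, -0.037, -0.0]
ft_force: [-0.2, -0.1, -0.3]
opening: 8.4
```

Run:
```python
from ov import *
s=env.state();a=np.radians(-4.3)
tip=s["ee_pos"]+np.array([65*np.cos(a),65*np.sin(a),-21.7]);print(tip,s["ee_pos"])
print([env.state()["ee_pos"][2]])
ov("c3",(529.5,18.6,a),tip)
for n in("pen_tip",):
  for c in("side","top"):
    print(n,c,[(np.round(d["location"],1).tolist(),round(d["score"],2)) for d in env.tip_of(n,c)][:2])
print(env.state()["ee_pos"])
for c,(x,y,w,h) in(("top",(235,205,50,40)),("side",(275,220,50,40))):
    im=cv2.imread(f"pics/c3_{c}_raw.png");cv2.imwrite(f"pics/c3{c}.png",cv2.resize(im[y:y+h,x:x+w],None,fx=12,fy=12,interpolation=cv2.INTER_CUBIC))
```

```text
[485.24526235  51.40800838  35.7436624 ] [420.42822867  56.28162563  57.4436624 ]
[np.float64(57.44366240091771)]
top tip px [[253.1 228.4]]
side tip px [[303.4 249. ]]
pen_tip side [([492.9, 46.7, 38.0], 0.49)]
pen_tip top []
[419.92964529  56.33668877  57.52412791]
```

View pics/c3.png

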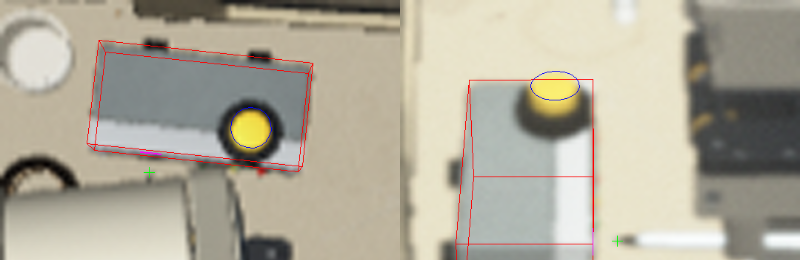

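View pics/c3top.png

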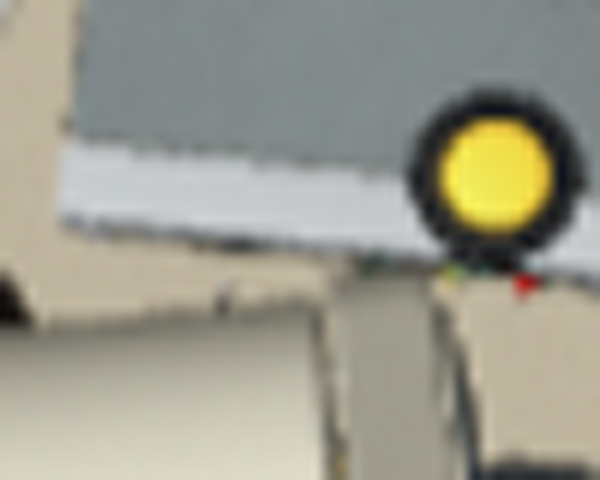

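View pics/c3side.png

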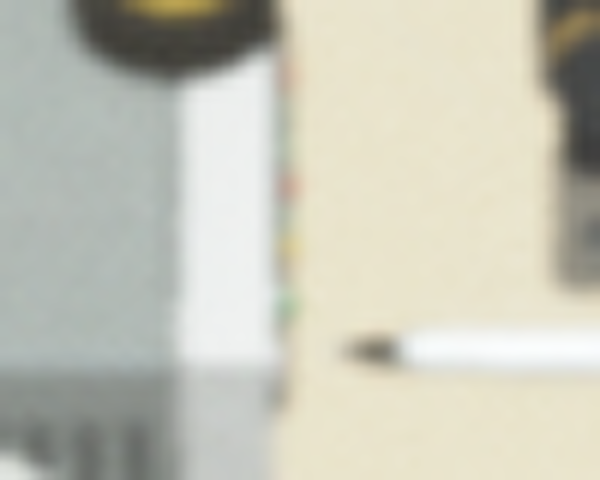

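Run:
```python
from h import *
im=cv2.imread("pics/c3_top_raw.png").sum(2)//3
print("col",range(240,266));
for r in range(221,232): print(r,im[r,240:266].tolist())
a=np.radians(-4.3);p=(529.5,18.6)
for d in(0,2):
  for v in(19,30,41):
    for z in (36,47): print(d,v,z,np.round(proj("top",[[p[0]-(34+d)*np.cos(a)-v*np.sin(a),p[1]-(34+d)*np.sin(a)+v*np.cos(a),z]]),1))
im=cv2.imread("pics/c3_side_raw.png").sum(2)//3
for r in range(240,256): print(r,im[r,290:315].tolist())
```

```text
col range(240, 266)
221 [204, 204, 204, 203, 203, 203, 203, 202, 202, 202, 201, 201, 201, 201, 201, 201, 200, 200, 200, 199, 199, 198, 199, 197, 198, 196]
222 [187, 189, 203, 204, 203, 204, 202, 202, 202, 202, 203, 203, 203, 202, 202, 202, 201, 202, 201, 200, 200, 200, 200, 199, 199, 199]
223 [146, 140, 164, 145, 157, 158, 160, 172, 186, 186, 189, 201, 202, 202, 202, 202, 202, 202, 201, 202, 202, 201, 201, 200, 201, 201]
224 [158, 149, 143, 132, 118, 123, 122, 124, 135, 126, 120, 131, 140, 150, 150, 152, 169, 172, 184, 187, 201, 200, 200, 200, 200, 200]
225 [177, 176, 167, 169, 156, 157, 158, 151, 151, 145, 135, 103, 106, 87, 72, 73, 96, 114, 134, 128, 143, 145, 154, 153, 148, 166]
226 [177, 176, 177, 176, 177, 176, 175, 174, 175, 177, 173, 160, 158, 146, 141, 140, 142, 147, 151, 147, 143, 130, 137, 132, 98, 89]
227 [175, 174, 177, 175, 177, 177, 174, 175, 175, 177, 175, 175, 175, 174, 177, 174, 176, 177, 176, 176, 174, 163, 147, 135, 102, 68]
228 [177, 175, 177, 176, 177, 177, 175, 176, 175, 176, 175, 175, 175, 171, 162, 175, 175, 174, 176, 176, 177, 171, 141, 118, 111, 104]
229 [17
[... 2064 characters left out ...]
 187, 173, 172, 190, 211, 221, 224, 225, 226, 225]
251 [187, 200, 199, 201, 201, 202, 198, 189, 184, 202, 216, 222, 222, 222, 220, 215, 212, 210, 212, 214, 217, 218, 219, 217, 218]
252 [184, 196, 200, 198, 198, 199, 195, 176, 174, 201, 219, 220, 221, 221, 221, 221, 221, 221, 219, 220, 221, 222, 221, 223, 220]
253 [183, 197, 199, 200, 201, 199, 194, 176, 175, 205, 219, 221, 220, 220, 222, 223, 222, 222, 223, 222, 221, 222, 222, 221, 222]
254 [184, 197, 201, 201, 202, 200, 196, 190, 197, 213, 221, 221, 222, 221, 222, 221, 221, 221, 222, 222, 221, 222, 222, 222, 222]
255 [182, 194, 200, 201, 200, 200, 199, 201, 212, 219, 221, 221, 222, 222, 221, 220, 221, 222, 222, 221, 221, 221, 222, 222, 220]
```

The ring's dark arc in the top view centres at about column 254.0 and the pen line extrapolates to 253.7, about 1 mm off. In the side view the pen axis is at row 248.9, matching z ≈ 36. That's within the hole's clearance, so I'll go in slowly.

Call:
arm_command --pt "5 0.3 0 0 0" --pt "10 0.3 0 0 0" --pt "15 0.3 0 0 0" --pt "18 0.3 0 0 0" --pt "18 0.3 0 0 0" --pt "18 0.3 0 0 0"

```text
time: 11.65
ee_pos: [438.1, 54.7, 57.5]
ee_rot: [0.0, 0.999, -0.037, -0.0]
ft_force: [-0.3, -0.6, 0.1]
opening: 8.9
```

Run:
```python
from h import *
im=env.grab_frame("side")[:,:,::-1];x,y,w,h=275,215,50,45
for i in range(3):s=env.state();print(np.round(s["ee_pos"],2),np.round(s["ft_force"],2),s["opening"])
cv2.imwrite("pics/d1.png",cv2.resize(im[y:y+h,x:x+w],None,fx=12,fy=12,interpolation=cv2.INTER_CUBIC))
```

```text
[437.98  54.67  57.49] [ 0.29 -0.29 -0.09] 8.4265419362769
[437.98  54.67  57.49] [ 0.29 -0.29 -0.09] 8.4265419362769
[437.98  54.67  57.49] [ 0.29 -0.29 -0.09] 8.4265419362769
```

View pics/d1.png

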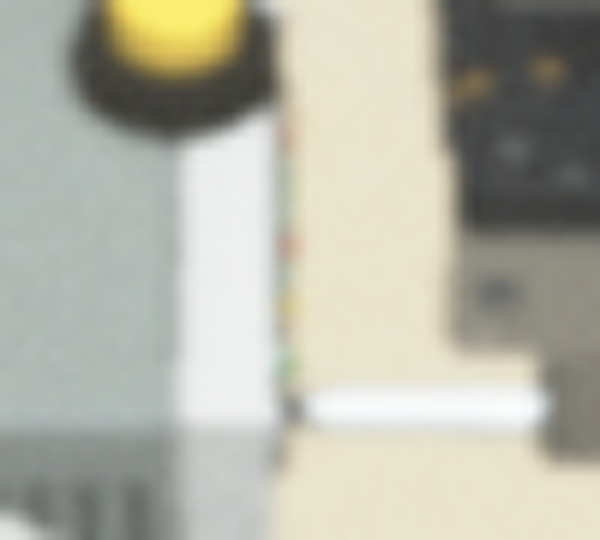

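The black cone of the point has disappeared into the hole at about (285,408) and there is no contact force. I'll carry on in small steps.

Call:
arm_command --pt "2 0 0 0 0" --pt "4 0 0 0 0" --pt "6 0 0 0 0" --pt "6 0 0 0 0"

```text
time: 12.1
ee_pos: [443.7, 54.2, 57.4]
ee_rot: [0.0, 0.999, -0.037, -0.001]
ft_force: [-3.2, 0.4, 0.5]
opening: 8.6
```

Call:
arm_command --pt "1 0 0 0 0" --pt "2 0 0 0 0" --pt "2 0 0 0 0"

```text
time: 12.4
ee_pos: [445.8, 54.1, 57.5]
ee_rot: [0.0, 0.999, -0.037, -0.0]
ft_force: [-3.7, 1.3, 0.4]
opening: 8.3
```

Call:
arm_command --pt "1 0 0 0 0" --pt "2 0 0 0 0" --pt "2 0 0 0 0"

```text
time: 12.7
ee_pos: [447.1, 53.9, 57.3]
ee_rot: [0.0, 0.999, -0.037, -0.001]
ft_force: [-6.2, 0.5, 0.2]
opening: 8.4
```

Call:
arm_command --pt "1 0 0 0 0" --pt "1 0 0 0 0" --pt "1 0 0 0 0"

```text
time: 13.0
ee_pos: [447.4, 53.8, 57.1]
ee_rot: [0.0, 0.999, -0.037, -0.002]
ft_force: [-7.3, 0.6, 0.6]
opening: 8.1
```

Run:
```python
from h import *
for i in range(3):
    im=env.grab_frame("side")[:,:,::-1];s=env.state();print(np.round(s["ee_pos"],2),np.round(s["ft_force"],2),np.round(s["ft_torque"],2),round(s["opening"],2))
x,y,w,h=275,215,60,45
cv2.imwrite("pics/d2.png",cv2.resize(im[y:y+h,x:x+w],None,fx=12,fy=12,interpolation=cv2.INTER_CUBIC))
```

```text
[447.41  53.79  57.12] [-7.44  0.95  1.04] [0.14 1.41 0.01] 8.16
[447.41  53.8   57.12] [-7.48  1.03  0.62] [0.16 1.44 0.01] 8.33
[447.41  53.8   57.12] [-7.46  0.49  0.61] [0.11 1.42 0.03] 8.76
```

View pics/d2.png

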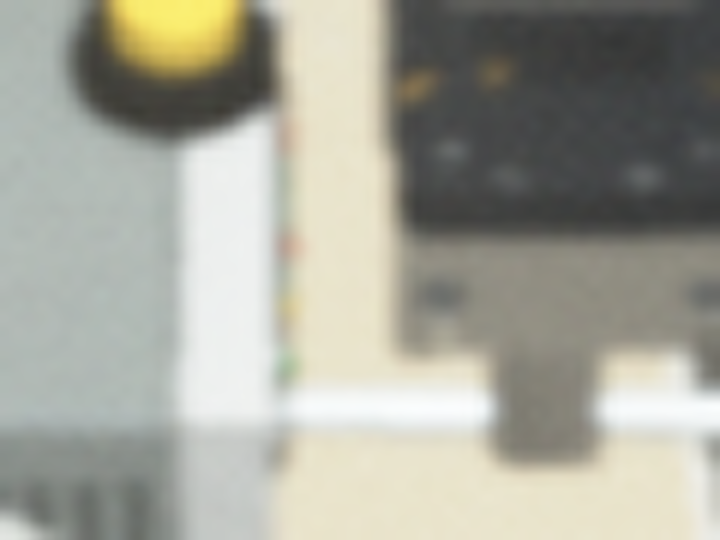

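Call:
arm_command --pt "1 0 0 0 0" --pt "1 0 0 0 0" --pt "1 0 0 0 0"

```text
time: 13.45
ee_pos: [447.7, 53.7, 56.9]
ee_rot: [0.0, 0.999, -0.037, -0.002]
ft_force: [-9.2, 1.0, 0.5]
opening: 8.8
```

Run:
```python
from h import *
im=env.grab_frame("top")[:,:,::-1];im=env.grab_frame("side")[:,:,::-1];s=env.state();print(np.round(s["ee_pos"],2),np.round(s["ft_force"],2),np.round(s["ft_torque"],2),round(s["opening"],2))
cv2.imwrite("pics/d3.png",im)
```

```text
[447.64  53.65  56.91] [-9.05  0.87  1.09] [0.24 1.74 0.02] 8.39
```

View pics/d3.png

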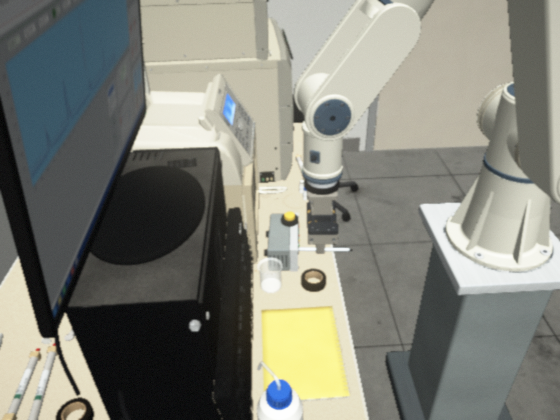

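```bash
python3 -c "
from rig import env
print(env.sign_off(), env.state()['ft_force'],env.state()['time'])"
```

```text
the job is handed in; nothing more can be done
the job is handed in; nothing more can be done
```

The alarm was acknowledged, the reset is pushed home with the pen, and the job is handed in. It took about 13.5 s of the 62 s; hand-in reports no verdict.

- **Acknowledge button:** I pressed it with closed fingers until the force jumped from 5 to 25 N, which means it hit its stop. I then let it go. The side picture showed it back at its original height, with the wrist force back to about zero.
- **Pen:** I gripped it across its middle at an opening of about 8.4 mm. I lined the point up with the hole from both cameras, to about 1 mm, and it went in without touching the sides.
- **Reset button:** The push met a soft spring of about 3–4 N. From about 446.5 mm TCP x it turned stiff: the last 1 mm of command moved the gripper only 0.25 mm and raised the force to a steady 9 N. The spring needs only 4.5 N fully home, so I take it as home. That is from force and travel only, as the cameras can't see the button inside the hole.
- **Fingers and other things:** The last picture shows the pen still held and level, with the fingers well clear of the box. The beaker, tape and notebook look unmoved; I did not look closely at the vials or the column.

**Checks that disagreed:** Before insertion, the images put the pen's point about 7–9 mm nearer the robot than the pen's dimensions predict. Contact came where the dimensions predicted, so I went by force. In some views the networks missed the pen or took another object for the pen or the hole; I checked their results against the pictures.

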